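# Charge the condensate neutraliser and lock its bayonet ring

### The arm

A 6-joint arm with a two-finger parallel gripper is mounted at the origin on the work surface. World frame = base frame: x ahead of the robot, y to its left, z up, the work surface at z = 0. Lengths are in mm, angles in rad, forces in N, time in s.
With the tool pointing down it reaches from about 400 to 925 mm from the base axis. Payload 12.5 kg.
Tool frame: the origin (TCP) lies at the centre of the arm's flange, where the gripper is bolted on; the fingertips stand 190 mm ahead of it and the grasp point (between the pads) lies 171 mm ahead of it; z points along the fingers, y is the line along which they close (so a half turn about z gives the same grasp; the last joint's range is limited). The gripper opens to 95 mm and grips with 3 to 60 N. Pads are 20 mm wide; open, the fingers measure 119 mm over their backs; the gripper's body (75 mm by 180 mm) begins 59 mm behind the grasp point.
Start: joints at [1.132, 0.491, 1.559, -0, 1.092, -0.106], TCP at [204.158, 590.715, 404.761] pointing down, gripper open.
Joint ranges: [-3.1, 3.1], [-0.84, 2.19], [0.05, 2.79], [-1.13, 4.28], [0.06, 2.93], [-2.69, 2.69]. Speed limits (rad/s): [2.22, 2.22, 2.79, 3.14, 3.14, 3.14].

### API

Orientations are given as [roll, pitch, yaw] about the fixed x, y, z axes, in that order (R = Rz(yaw) Ry(pitch) Rx(roll)).
In Python, from cell import env, read_camera, search_frame, cut_out gives the robot as it stands. The module is installed in compiled form; this text tells all that it offers.
- The arm moves only by the tool move_arm, never from a script. Its argument "commands" is a list of rows, each a list of 3 entries, a list of its own where there are three numbers: the shift along the world's x, y, z normalised to -1 to 1, where 1 is 0.03 m, then the turn about the world's z normalised to -1 to 1, where 1 is 0.08 rad, then the opening, from -1 (shut) to 1 (fully open), so that 0 is half open. A call has 1 to 20 rows; each row shifts and turns the commanded pose from where the row before left it; what a row does not reach is not made up. A row lasts 1/12 s, in which the tool goes at most 41.7 mm and 7.16 degrees, less where a joint would pass 70% of its speed; a pose out of reach is approached as far as the arm can. A call with a number of a shift or a turn outside -1 to 1 is refused whole. A call with a gripper value outside its range is refused whole. The fingers move at their own pace and stop on an object; the grip force is fixed at half the most. Time passes only in rows, so rows that do not move let the fingers close. It gives the time, the measured TCP pose, the force, the opening and the grip force at its end, in the units of the state.
- env.state(): the state, without advancing time (a new reading comes with each control period).
- read_camera(name): name is "side" or "top"; returns a dict with "image" (384x512x3 uint8, red, green, blue), "fx", "fy", "cx", "cy" (pixels), "rvec" (rotation vector, rad) and "tvec" (3), from world to camera coordinates, as OpenCV has them. Camera axes: x right, y down, z forward; pixel columns grow to the right and rows downward; lengths in mm; the calibration is good to about 2 mm. A picture is of the moment at which its call begins. There is no depth.
- env.job_done(): hands the job in; it is judged then, once.
Trained networks look in a picture, given as the dict that the camera call returned (one of the last four; its "shot" number tells which), for a name from the list of things; names that differ only in an ending like _2 or _b are one class to them, and where a whole thing is asked for, a point or a joint stands for the part that bears it (a point fixed in the world has none). Each returns a list of dicts, best first, with "confidence" (0 to 1); they miss things now and then, are a little off and sometimes report something else, mostly with a low value. They report only what shows in the picture. A call takes as long as a camera call.
- search_frame(thing, picture): "at" ([column, row] in pixels, amid what is visible of it).
- cut_out(thing, picture): "region" (384x512 bool, what is visible of it) and "at" ([column, row] in pixels, amid what is visible of it).
The state is a dict: "t": time; "joints": joint angles; "qvel": joint speeds; "tau": joint torques, N m; "eef_pos": TCP position; "tcp_rot": TCP orientation; "ft_force": force on the tool from outside, world axes, zero at the start; "moment": the same for the moment, N m; "opening": opening from 0.0 (shut) to 1.0 (fully open); "grip_force": force on a finger pad.
Only numpy, scipy, OpenCV 4.12 (cv2) and the standard library are available. Lean on these libraries where they do the work, as an engineer would, in place of code of your own. Each camera call takes 0.05 s, during which the arm holds its last target. There are 200 camera calls.

### The job

Charge the condensate neutraliser on the van's bench: pull the cabinet's top drawer fully out to its stop, put every tablet that is in it into the open white canister, and leave the drawer fully shut when you are done. The orange bayonet ring was left part-turned: turn it back anticlockwise far enough for its lugs to clear the blue lid's two tabs, set the lid squarely on the canister with its tabs in the gaps between the lugs, and turn the ring clockwise until it clicks locked over them. Do not disturb the can or the spray bottle.

Things in the scene. Friction and masses are not known exactly. Their poses are not given: they have to be found in the camera images.
- pot: the white canister, fixed to the bench, bore 120 mm in diameter, inner floor 15 mm and rim 90 mm above the bench (four tablets fit in one layer). Origin on the bench on its axis; z up; its x axis points along the two gaps that take the lid's tabs. Pipe unions stick out along x (to 93 mm from the axis, 28 to 64 mm high)
- ring (a joint): orange bayonet ring captive round the canister's rim, outer diameter 184 mm, 81 to 109 mm above the bench, turning about the canister's axis. 0 = open stop; grows clockwise seen from above; 1.571 rad = locked stop. Starts part-turned, 0.7 to 1.3, so that it must be turned back before the lid goes in; stays where it is left; takes 2 N at an ear; from 1.41 rad a ball detent resists with up to 7 N, and past 1.52 it snaps the ring home and holds it
- ring_lug0 (a point): inner end of one of the ring's two opposite lugs, 70 mm from the axis; lugs are 50 degrees wide, 101 to 109 mm above the bench. With the ring at 0 they lie along the canister's y axis and leave room for the lid's tabs to drop in along x (the lid goes in while the ring reads below 0.5); at 1.571 they cover the tabs with 3 mm to spare. Goes round with the ring
- ring_ear0 (a point): grip centre of one of the ring's two upright ears: a radial plate 12 mm thick (tangentially), 30 mm long (radially), rising from 109 to 145 mm above the bench; this point is 97 mm from the canister's axis and 130 mm above the bench. It goes round with the ring; the ear can be gripped or pushed round
- ring_ear1 (a point): the same on the opposite ear
- lid_grip (a point): the loose blue lid, 200 to 420 g: this point is on its axis, in a black grip rib 80 mm long along the lid's x, 14 mm thick, 34 mm tall; it is 42 mm above the lid's underside, 22 mm above the disc's top and 12 mm below the rib's top. The lid starts standing upright on the bench. Seated on the canister's rim, this point is 120 mm above the bench; either way round will do
- lid_tab0 (a point): outer end of one of the lid's two tabs (yellow marks), 76 mm from its axis along its own x; the other is opposite. Tabs are 36 mm wide and 8 mm thick, level with the lid's disc (130 mm in diameter). Below the disc is a tapered spigot 12 mm deep, 114 mm in diameter narrowing to 106, which enters the bore
- cabinet_drawer0 (a joint): top drawer of the grey cabinet (fixed, 240 mm wide and deep, 170 mm high, blue drawer fronts, a carton 50 mm high on the back of its top): 0 = shut, 0.166 m = out to its stop. It slides with 1 to 3 N and starts up to 10 mm out. The lower drawer is not part of the job
- drawer_floor (a point): a point on the top drawer's inner floor, mid-width, 71 mm behind the inside of its front; goes with the drawer. Floor 95 mm, walls' top 148 mm above the bench; inside 198 mm wide. The tablets stand on it in two rows about 44 to 54 and 102 to 112 mm behind the inside of the front, 8 mm or more apart and 26 mm or more from the side walls, open to above once the drawer is out
- cabinet_drawer0_handle (a point): middle of the top drawer's handle, a horizontal steel bar 120 mm long and about 10 mm thick, 35 mm in front of the blue front, 132 mm above the bench. It goes with the drawer, which opens along this point's minus x; its y runs along the bar
- tab0_center (a point): moulded neutralising tablet, a pale green-white puck 42 mm in diameter and 28 mm high, 70 g; may be absent (None from the start). This point is its centre, z along its axis
- tab1_center (a point): moulded neutralising tablet, a pale green-white puck 42 mm in diameter and 28 mm high, 70 g; may be absent (None from the start). This point is its centre, z along its axis
- tab2_center (a point): moulded neutralising tablet, a pale green-white puck 42 mm in diameter and 28 mm high, 70 g; may be absent (None from the start). This point is its centre, z along its axis
- tab3_center (a point): moulded neutralising tablet, a pale green-white puck 42 mm in diameter and 28 mm high, 70 g; may be absent (None from the start). This point is its centre, z along its axis
- cement_can_center (a point): bystander: green solvent-cement can, 66 mm in diameter, 103 mm high; this point is 50 mm up. Leave it alone
- sprayer_center (a point): bystander: white spray bottle with a red trigger head, 72 mm in diameter, 196 mm high; this point is 80 mm up. Leave it alone

How it is judged:
By the outcome, as a careful person would: the job done as asked, in the order asked, and still so for the second after the job is handed in, with the robot touching nothing.
Of tab0, tab1, tab2, tab3 only 2 to 4 are there at a start; the rules pass over those that are not, and their reading is None.
At some moment in a run one of lid may be knocked a few centimetres aside while the robot is not near it.
Once in a run the grip may slacken for a moment while it holds something.
It also fails if it takes over 210 s, if anything falls off the work surface, if the arm or the gripper's body presses on something with over 40 N, if the wrist force passes 120 N, or if a joint passes its speed limit or range.

## Working session

There is one attempt and no reset: what is moved stays moved. The work goes in short steps, Python scripts to look and compute and a tool call to move; the robot and the scene stay as the last step left them, time stands still between calls to the robot, and variables do not carry over. Pictures are saved under pics/ and viewed, at most 14 in all, crops included, and the job is handed in when it is done.

Besides the shell and the picture viewer there is one more tool, called after "Emit:" as a command line: name --argument value ..., lists and objects as JSON in quotes. move_arm: Moves the arm, as the interface text tells. Its arguments: {"type":"object","properties":{"commands":{"type":"array","items":{"type":"array"}}},"required":["commands"]}

```bash
mkdir -p pics; cat > h.py <<'E'
import numpy as np, cv2
from cell import env, read_camera, search_frame, cut_out
def RT(p): return cv2.Rodrigues(np.array(p["rvec"],float))[0], np.array(p["tvec"],float).ravel()
def at_z(p,uv,z):
    R,t=RT(p); d=R.T@np.array([(uv[0]-p["cx"])/p["fx"],(uv[1]-p["cy"])/p["fy"],1]); c=-R.T@t
    return c+d*(z-c[2])/d[2]
def proj(p,X):
    R,t=RT(p); q=R@np.array(X,float)+t; return np.array([p["fx"]*q[0]/q[2]+p["cx"],p["fy"]*q[1]/q[2]+p["cy"]])
def save(p,n): cv2.imwrite("pics/"+n+".png",p["image"][:,:,::-1])
Z=dict(ring_lug0=109,ring_ear0=130,ring_ear1=130,lid_grip=42,lid_tab0=20,drawer_floor=95,cabinet_drawer0_handle=132,tab0_center=109,cement_can_center=50,sprayer_center=80,pot=90)
def find(p,names,n=3,z={}):
    for k in names:
        for d in search_frame(k,p)[:n]:
            print(p["shot"],k,round(d["confidence"],2),np.round(d["at"],1),at_z(p,d["at"],z.get(k,Z.get(k,0))).round(0))
E
python3 - <<'E'
from h import *
s=env.state(); print(s["eef_pos"],s["tcp_rot"],s["t"],s["opening"])
for c in("top","side"):
    p=read_camera(c); save(p,c+"0"); R,t=RT(p); print(c,-R.T@t, p["fx"]); find(p,Z,2)
E
```

```text
[204.14204901 590.69527821 404.16515015] [-3.14049751e+00 -1.12078391e-04  2.80882959e+00] 0.0 1.0036315160521725
top [ 380.43956372   19.77629187 1126.45335145] 403.3801807329088
1 ring_lug0 0.69 [144.1 208.1] [567. 313. 109.]
1 ring_ear0 0.78 [143.5 207.6] [564. 308. 130.]
1 ring_ear1 0.78 [143.5 207.6] [564. 308. 130.]
1 lid_grip 0.92 [253.6 179.9] [658.  33.  42.]
1 lid_grip 0.26 [375.4 181.6] [ 653. -305.   42.]
1 lid_tab0 0.82 [252.  182.6] [656.  37.  20.]
1 drawer_floor 0.97 [373.2 183.5] [ 634. -283.   95.]
1 drawer_floor 0.5 [171.5 250. ] [461. 241.  95.]
1 cabinet_drawer0_handle 0.61 [374.1 184.1] [ 624. -274.  132.]
1 cement_can_center 0.56 [255.9 273.9] [402.  26.  50.]
1 sprayer_center 0.58 [174.2 151.4] [729. 248.  80.]
1 sprayer_center 0.44 [142.4 203.7] [584. 326.  80.]
1 pot 0.61 [162.7 223.2] [531. 268.  90.]
1 pot 0.56 [373.8 179.5] [ 646. -286.   90.]
side [ -82.873429   -668.8010389  1284.67330893] 492.3875345237833
2 ring_lug0 0.75 [167.9 185.6] [469. 225. 109.]
2 ring_lug0 0.46 [252.9 203.7] [610. -14. 109.]
2 ring_ear0 0.95 [171.7 184.8] [470. 204. 130.]
2 ring_ear1 0.95 [171.7 184.8] [470. 204. 130.]
2 lid_grip 0.86 [252.  202.5] [651.  29.  42.]
2 lid_tab0 0.59 [252.1 203.7] [661.  38.  20.]
2 cabinet_drawer0_handle 0.78 [321.3 248.1] [ 621. -274.  132.]
2 cabinet_drawer0_handle 0.71 [162.5 186.7] [443. 216. 132.]
2 cement_can_center 0.97 [194.5 250.4] [392.  14.  50.]
2 cement_can_center 0.45 [177.  175.2] [548. 285.  50.]
2 sprayer_center 0.79 [228.  147.8] [742. 239.  80.]
2 pot 0.66 [176.9 176.4] [524. 251.  90.]
```

View pics/top0.png

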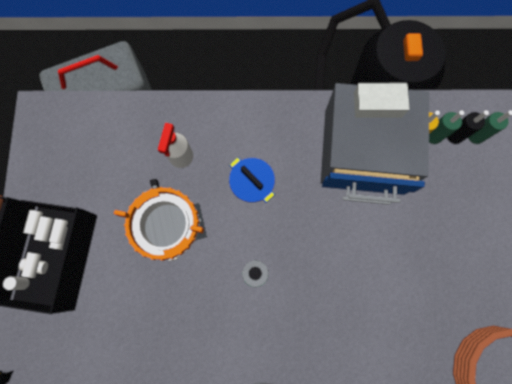

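View pics/side0.png

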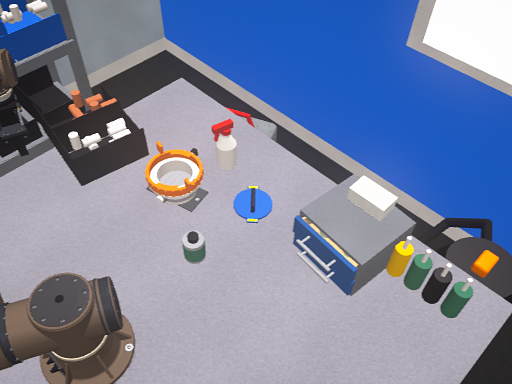

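Top view: the ring is centred near (162,223), its ears near (121,213) and (202,229), and a pipe union shows at (154,183). The lid is at (252,180) and the drawer front at (373,185). The can is at (255,273) and the sprayer at (176,148). I'll measure from enlarged crops.

```bash
python3 - <<'E'
from h import *
p=read_camera("top"); im=p["image"][:,:,::-1]
a=cv2.resize(im[170:270,105:215],None,fx=5,fy=5,interpolation=cv2.INTER_CUBIC)[:, :400*2]
b=cv2.resize(im[75:210,315:435],None,fx=3.7,fy=3.7,interpolation=cv2.INTER_CUBIC)
a=cv2.resize(im[172:268,108:212],(400,369),interpolation=cv2.INTER_CUBIC)
b=cv2.resize(im[165:210,315:435],(800,225*800//600),interpolation=cv2.INTER_CUBIC)[:230]
c=cv2.resize(im[150:210,220:290],(400,343),interpolation=cv2.INTER_CUBIC)
c=cv2.copyMakeBorder(c,0,26,0,0,cv2.BORDER_CONSTANT)
b=cv2.resize(im[165:210,315:435],(613,230),interpolation=cv2.INTER_CUBIC); b=cv2.copyMakeBorder(b,0,0,0,187,cv2.BORDER_CONSTANT)
cv2.imwrite("pics/crop1.png",np.vstack([np.hstack([a,c]),b]))
hsv=cv2.cvtColor(p["image"],cv2.COLOR_RGB2HSV)
m=((hsv[:,:,0]<20)&(hsv[:,:,1]>150)&(hsv[:,:,2]>90)).astype(np.uint8); m[:,:100]=0;m[:,215:]=0;m[:175]=0;m[270:]=0
ys,xs=np.nonzero(m); P=np.array([at_z(p,(x,y),109)[:2] for x,y in zip(xs,ys)])
# fit circle: inner annulus r 70..92
from scipy.optimize import minimize
c0=np.median(P,0)
f=lambda c:np.sum(np.minimum((np.linalg.norm(P-c,axis=1)-83)**2,150))
r=minimize(f,P.mean(0),method="Nelder-Mead"); print("ring c",r.x,len(P))
d=P-r.x; rr=np.linalg.norm(d,axis=1); e=d[rr>102]; print("ears",np.c_[np.degrees(np.arctan2(e[:,1],e[:,0])),rr[rr>102]].round(0).tolist())
i=d[rr<76]; print("lugs",np.sort(np.degrees(np.arctan2(i[:,1],i[:,0]))).round(0).tolist())
mb=((hsv[:,:,0]>100)&(hsv[:,:,0]<125)&(hsv[:,:,1]>170)).astype(np.uint8);mb[:, :220]=0;mb[:,285:]=0;mb[:150]=0;mb[210:]=0
cn=max(cv2.findContours(mb,0,1)[0],key=cv2.contourArea); E=cv2.fitEllipse(cn); print("lid",E, at_z(p,E[0],20))
my=((hsv[:,:,0]>22)&(hsv[:,:,0]<35)&(hsv[:,:,1]>150)).astype(np.uint8);my[:, :220]=0;my[:,285:]=0;my[:150]=0;my[210:]=0
n,l,s,ce=cv2.connectedComponentsWithStats(my)
for k in range(1,n): print("yel",s[k,4],ce[k],at_z(p,ce[k],20))
E
```

```text
ring c [529.65385861 266.66651975] 1258
ears [[75.0, 125.0], [75.0, 122.0], [74.0, 120.0], [76.0, 124.0], [76.0, 121.0], [75.0, 119.0], [75.0, 116.0], [75.0, 114.0], [74.0, 111.0], [74.0, 109.0], [74.0, 106.0], [77.0, 125.0], [77.0, 123.0], [77.0, 120.0], [77.0, 118.0], [76.0, 116.0], [76.0, 113.0], [76.0, 111.0], [75.0, 108.0], [75.0, 106.0], [75.0, 103.0], [79.0, 125.0], [78.0, 122.0], [78.0, 120.0], [78.0, 117.0], [78.0, 115.0], [77.0, 112.0], [77.0, 110.0], [77.0, 107.0], [76.0, 105.0], [76.0, 102.0], [79.0, 119.0], [79.0, 117.0], [79.0, 114.0], [79.0, 112.0], [78.0, 109.0], [78.0, 106.0], [78.0, 104.0], [80.0, 113.0], [80.0, 111.0], [80.0, 108.0], [79.0, 106.0], [79.0, 103.0], [-97.0, 102.0], [-98.0, 103.0], [-98.0, 105.0], [-99.0, 103.0], [-99.0, 105.0], [-101.0, 103.0], [-101.0, 106.0], [-102.0, 104.0], [-102.0, 107.0], [-104.0, 102.0], [-103.0, 105.0]]
lugs [-172.0, -170.0, -170.0, -168.0, -168.0, -166.0, -166.0, -164.0, -164.0, -162.0, -162.0, -160.0, -159.0, -158.0, -158.0, -156.0, -156.0, -155.0, -154.0, -153.0, -152.0, -151.0, -151.0, -150.0, -149.0, -147.0, -146.0, -146.0, -145.0, -143.0, -143.0, -142.0, -140.0, -139.0, -139.0, -138.0, -136.0, -136.0, -135.0, -134.0, -134.0, -132.0, -131.0, -131.0, -130.0, -128.0, -128.0, -127.0, -126.0, -125.0, -124.0, -124.0, -123.0, 9.0, 11.0, 12.0, 14.0, 15.0, 17.0, 18.0, 19.0, 20.0, 22.0, 23.0, 24.0, 26.0, 28.0, 29.0, 30.0, 32.0, 33.0, 35.0, 36.0, 36.0, 38.0, 39.0, 40.0, 42.0, 43.0, 44.0, 46.0, 47.0, 49.0, 50.0, 51.0, 53.0, 54.0, 55.0, 57.0, 58.0]
lid ((251.43658447265625, 179.6301727294922), (41.97701644897461, 43.33682632446289), 78.7123794555664) [664.64304278  38.98067997  20.        ]
yel 16 [234.5 161.5] [718.21505158  87.51006082  20.        ]
yel 19 [269.         196.57894737] [615.51861602 -10.36387513  20.        ]
```

View pics/crop1.png

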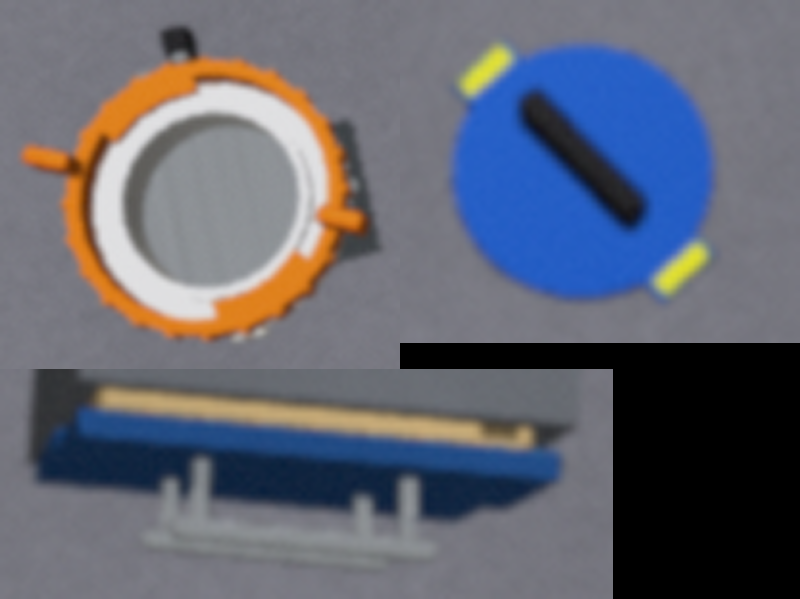

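Lugs lie on the 33° world axis and ears on about 78°. The drawer front tilts about 5°. Next I compute the handle position and the pot's x axis.

```bash
python3 - <<'E'
from h import *
p=read_camera("top"); s=read_camera("side")
c=np.array([529.7,266.7])
for uv,z in(((154.3,182.9),50),((173,259),50)):
    w=at_z(p,uv,z); print("union",w,np.degrees(np.arctan2(*(w[:2]-c)[::-1])))
o=lambda x,y:(315+x/5.11,165+(y-369)/5.11)
for n,q,z in(("barL",o(180,527),132),("barR",o(437,550),132),("frontL",o(80,410),160),("frontR",o(560,455),160),("mid",o(308,540),132)):
    w=at_z(p,q,z); print(n,w.round(1),"side px",proj(s,w).round(1))
im=s["image"][:,:,::-1]
a=cv2.resize(im[205:300,280:370],(568,600),interpolation=cv2.INTER_CUBIC); cv2.imwrite("pics/crop2.png",a)
for n in("cabinet_drawer0_handle",):
  for q in(p,s):
    for d in cut_out(n,q)[:2]:
        ys,xs=np.nonzero(d["region"]); print(d["confidence"],xs.min(),xs.max(),ys.min(),ys.max(),len(xs))
E
```

```text
union [648.15118937 305.66477373  50.        ] 18.20873182462469
union [441.06577739 245.1745115   50.        ] -166.34955984309286
barL [ 593.1 -211.9  132. ] side px [298.2 240.8]
barR [ 581.3 -337.6  132. ] side px [330.  270.8]
frontL [ 645.2 -159.8  160. ] side px [297.6 214.3]
frontR [ 622.3 -390.4  160. ] side px [356.8 268.3]
mid [ 586.4 -274.6  132. ] side px [313.5 255.6]
0.72 242 268 261 286 534
0.62 326 425 169 202 1861
0.92 293 356 216 283 1823
```

View pics/crop2.png

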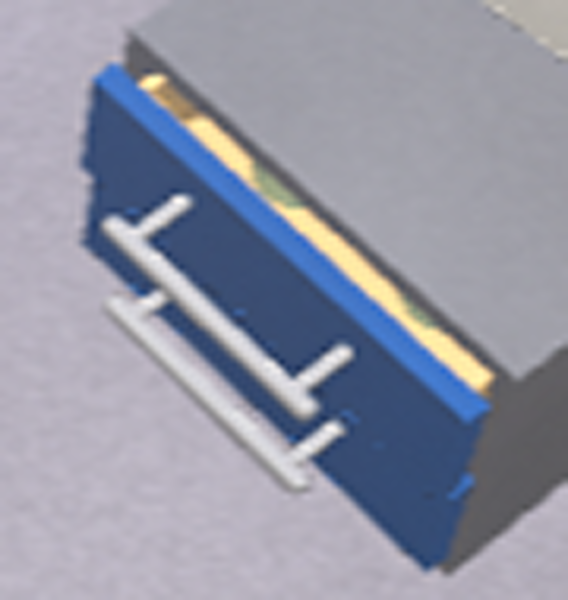

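Emit:
move_arm --commands '[[[1,-0.7,0],-1,-0.4],[[1,-0.7,0],-1,-0.4],[[1,-0.7,0],-1,-0.4],[[1,-0.7,0],-1,-0.4],[[1,-0.7,0],-1,-0.4],[[1,-0.7,0],-1,-0.4],[[1,-0.7,0],-1,-0.4],[[1,-0.7,0],-1,-0.4],[[1,-0.7,0],-1,-0.4],[[1,-0.7,0],-1,-0.4],[[0.1,-1,0],-1,-0.4],[[0.1,-1,0],-1,-0.4],[[0.1,-1,0],-1,-0.4],[[0.1,-1,0],-1,-0.4],[[0.1,-1,0],-1,-0.4],[[0.1,-1,0],-1,-0.4],[[0.1,-1,0],-0.65,-0.4],[[0.1,-1,0],0,-0.4],[[0.1,-1,0],0,-0.4],[[0.1,-1,0],0,-0.4]]'

```text
t: 3.12
eef_pos: [534.1, 79.3, 404.9]
tcp_rot: [3.141, -0.0, 1.477]
ft_force: [0.3, -0.7, -0.1]
opening: 0.304
grip_force: 0.0
```

Emit:
move_arm --commands '[[[0.15,-1,0],0,-0.4],[[0.15,-1,0],0,-0.4],[[0.15,-1,0],0,-0.4],[[0.15,-1,0],0,-0.4],[[0.15,-1,0],0,-0.4],[[0.15,-1,0],0,-0.4],[[0.15,-1,0],0,-0.4],[[0.15,-1,0],0,-0.4],[[0.15,-1,0],0,-0.4],[[0.15,-1,0],0,-0.4],[[0.13,-1,0],0,-0.4],[[0.13,-0.8,0],0,-0.4],[[0,0,-0.8],0,-0.4],[[0,0,-0.8],0,-0.4],[[0,0,0],0,-0.4]]'

```text
t: 4.37
eef_pos: [586.3, -273.5, 352.5]
tcp_rot: [-3.136, -0.003, 1.476]
ft_force: [-0.6, 1.0, -0.8]
opening: 0.301
grip_force: 0.0
```

```bash
python3 - <<'E'
from h import *
s=read_camera("side");t=read_camera("top")
a=cv2.resize(s["image"][170:290,270:370,::-1],(500,600),interpolation=cv2.INTER_CUBIC)
b=cv2.resize(t["image"][120:240,340:400,::-1],(300,600),interpolation=cv2.INTER_CUBIC)
cv2.imwrite("pics/crop3.png",np.hstack([a,b]))
st=env.state();print(st["eef_pos"])
E
```

```text
[ 587.09732437 -273.32472256  356.74924967]
```

View pics/crop3.png

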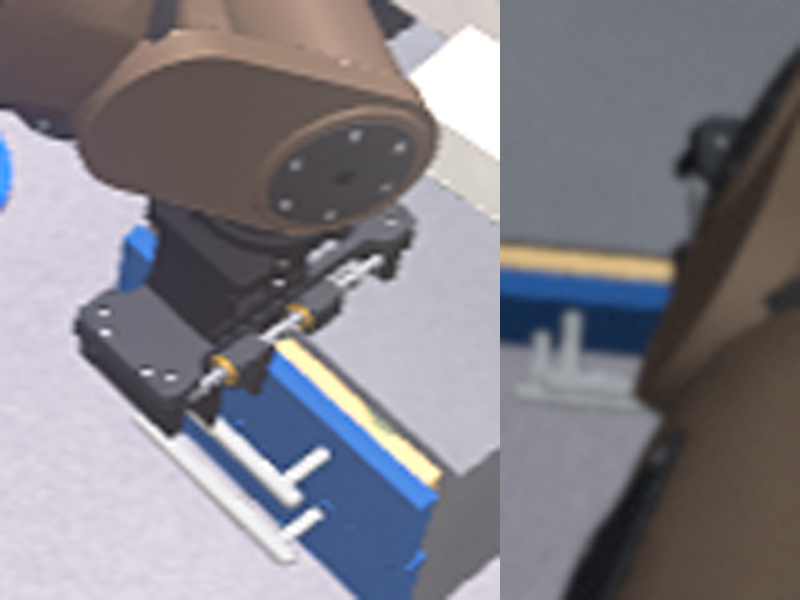

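The gripper sits over the bar with its body along the closing axis, clear of the cabinet top. I lower and grip.

Emit:
move_arm --commands '[[[0,0,-0.6],0,-0.4],[[0,0,-0.6],0,-0.4],[[0,0,-0.5],0,-0.4],[[0,0,0],0,-0.4],[[0,0,0],0,-1],[[0,0,0],0,-1],[[0,0,0],0,-1],[[0,0,0],0,-1]]'

```text
t: 5.13
eef_pos: [587.1, -273.3, 307.3]
tcp_rot: [3.139, 0.001, 1.477]
ft_force: [-0.9, 0.2, 5.2]
opening: 0.109
grip_force: 30.0
```

Emit:
move_arm --commands '[[[-0.4,0.04,0],0,-1],[[-0.6,0.055,0],0,-1],[[-0.6,0.055,0],0,-1],[[-0.6,0.055,0],0,-1],[[-0.6,0.055,0],0,-1],[[-0.6,0.055,0],0,-1],[[-0.6,0.055,0],0,-1],[[-0.6,0.055,0],0,-1],[[-0.5,0.045,0],0,-1],[[0,0,0],0,-1]]'

```text
t: 5.97
eef_pos: [432.2, -258.3, 307.2]
tcp_rot: [3.141, -0.001, 1.476]
ft_force: [0.2, 9.5, 9.9]
opening: 0.105
grip_force: 30.0
```

Emit:
move_arm --commands '[[[-0.1,0,0],0,-1],[[-0.1,0,0],0,-1],[[0,0,0],0,-1]]'

```text
t: 6.22
eef_pos: [429.8, -258.2, 307.3]
tcp_rot: [3.133, -0.0, 1.475]
ft_force: [24.1, 18.3, 2.9]
opening: 0.109
grip_force: 30.0
```

Emit:
move_arm --commands '[[[-0.1,0,0],0,-1],[[0,0,0],0,-1]]'

```text
t: 6.38
eef_pos: [428.7, -258.1, 307.3]
tcp_rot: [3.128, 0.001, 1.474]
ft_force: [42.0, 24.2, -7.9]
opening: 0.112
grip_force: 30.0
```

Emit:
move_arm --commands '[[[0,0,0],0,-0.5],[[0,0,0],0,-0.4],[[0,0,0],0,-0.4],[[0.1,0,0.2],0,-0.4],[[0,0,0.8],0,-0.4],[[0,0,1],0,-0.4],[[0,0,1],0,0],[[0,0.8,0.5],0,0],[[0.2,1,0],0,0],[[0.2,1,0],0,0],[[0.2,1,0],0,0],[[0.2,1,0],0,0],[[0.2,1,0],0,0],[[0.2,1,0],0,0],[[0.2,1,0],0,0],[[0.2,1,0],0,0],[[0.2,1,0],0,0],[[0,1,0],0,0],[[0,0,0],0,0]]'

```text
t: 7.97
eef_pos: [481.8, 68.2, 411.4]
tcp_rot: [3.141, -0.001, 1.479]
ft_force: [-0.3, -0.6, -0.3]
opening: 0.499
grip_force: 0.0
```

```bash
python3 - <<'E'
from h import *
t=read_camera("top");s=read_camera("side")
print(env.state()["eef_pos"])
a=cv2.resize(t["image"][150:290,310:450,::-1],(450,450),interpolation=cv2.INTER_CUBIC)
b=cv2.resize(s["image"][170:320,240:355,::-1],(345,450),interpolation=cv2.INTER_CUBIC)
cv2.imwrite("pics/crop4.png",np.hstack([a,b]))
for q in(t,s): find(q,["tab0_center","cabinet_drawer0_handle","drawer_floor","lid_grip"],5)
for d in cut_out("tab0_center",t)[:5]:
    ys,xs=np.nonzero(d["region"]); u=(xs.mean(),ys.mean()); print(round(d["confidence"],2),len(xs),np.round(u,1),at_z(t,u,120).round(1))
E
```

```text
[481.82316254  65.41503062 411.23138781]
8 tab0_center 0.51 [388.  216.2] [ 545. -311.  109.]
8 cabinet_drawer0_handle 0.85 [372.4 211.2] [ 554. -265.  132.]
8 cabinet_drawer0_handle 0.2 [173.5 151.1] [712. 239. 132.]
8 drawer_floor 0.73 [373.8 209.8] [ 564. -280.   95.]
8 drawer_floor 0.27 [135.2 210.6] [563. 339.  95.]
8 lid_grip 0.77 [253.4 173.1] [678.  33.  42.]
8 lid_grip 0.49 [352.9 213.8] [ 563. -238.   42.]
9 tab0_center 0.68 [309.5 278.7] [ 535. -308.  109.]
9 cabinet_drawer0_handle 0.67 [303.  262.4] [ 549. -269.  132.]
9 drawer_floor 0.71 [305.2 262.6] [ 573. -261.   95.]
9 lid_grip 0.96 [252.2 203.7] [648.  25.  42.]
0.61 255 [388.6 218.8] [ 536.5 -308.4  120. ]
```

View pics/crop4.png

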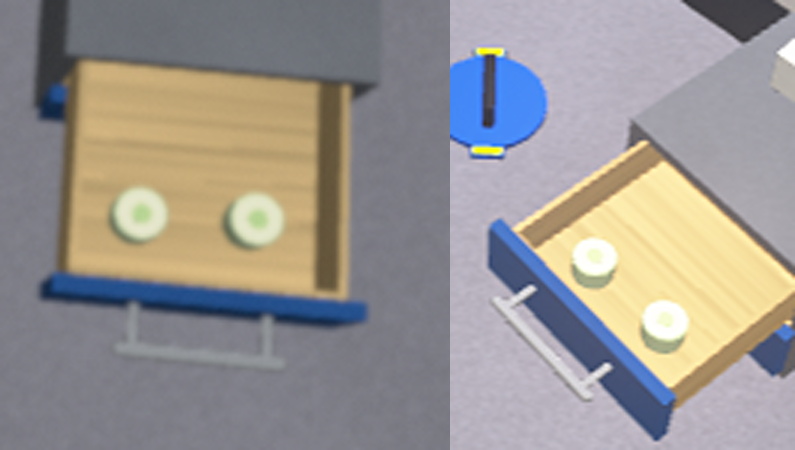

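Two tablets show, both in the front row, and the back row is empty. In the top picture their centres are near (354.5,216.3) and (390.3,217.8).

```bash
python3 - <<'E'
from h import *
t=read_camera("top");s=read_camera("side")
for uv in((354.5,216.3),(390.3,217.8)): w=at_z(t,uv,123);print(w.round(1),proj(s,w))
for p,z,m in((t,123,(190,245,330,410)),(s,123,(240,300,270,340))):
    h=cv2.cvtColor(p["image"],cv2.COLOR_RGB2HSV); k=((h[:,:,0]>30)&(h[:,:,0]<50)&(h[:,:,1]>60)&(h[:,:,1]<140)&(h[:,:,2]>130)).astype(np.uint8)
    k2=np.zeros_like(k);k2[m[0]:m[1],m[2]:m[3]]=k[m[0]:m[1],m[2]:m[3]]
    n,l,st,c=cv2.connectedComponentsWithStats(k2)
    for i in range(1,n):
        if st[i,4]>6: print(p["shot"],st[i,4],c[i].round(1),at_z(p,c[i],z).round(1))
E
```

```text
[ 542.6 -222.1  123. ] [288.66615919 255.18821287]
[ 538.6 -311.8  123. ] [312.16187079 276.07311252]
10 21 [353.8 216. ] [ 543.5 -220.4  123. ]
10 22 [389.9 217.9] [ 538.4 -310.8  123. ]
```

Emit:
move_arm --commands '[[[0.2,-0.8,0],0,0.15],[[0.2,-1,0],0,0.15],[[0.2,-1,0],0,0.15],[[0.2,-1,0],0,0.15],[[0.2,-1,0],0,0.15],[[0.2,-1,0],0,0.15],[[0.2,-1,0],0,0.15],[[0.2,-1,0],0,0.15],[[0.2,-1,-0.3],0,0.15],[[0.23,-0.77,-0.5],0,0.15],[[0,0,-1],0,0.15],[[0,0,-1],0,0.15],[[0,0,0],0,0.15]]'

```text
t: 9.7
eef_pos: [542.0, -222.5, 321.8]
tcp_rot: [-3.134, -0.003, 1.476]
ft_force: [0.0, 1.2, -0.4]
opening: 0.574
grip_force: 0.0
```

```bash
python3 - <<'E'
from h import *
s=read_camera("side");print(env.state()["eef_pos"])
cv2.imwrite("pics/crop5.png",cv2.resize(s["image"][190:300,250:350,::-1],(500,550),interpolation=cv2.INTER_CUBIC))
E
```

```text
[ 542.59229014 -222.39095739  324.70267053]
```

View pics/crop5.png

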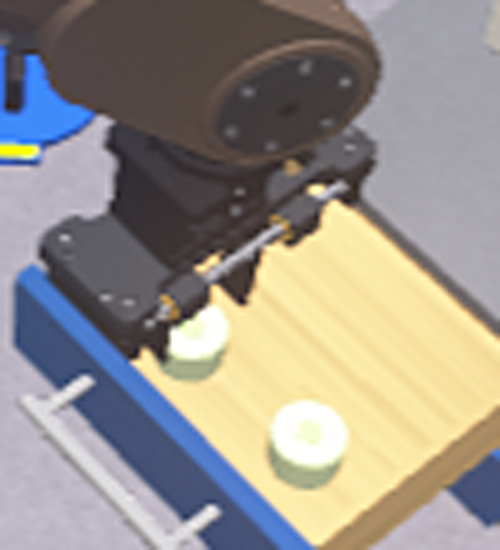

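The fingers straddle the first tablet. I go down, grip and lift.

Emit:
move_arm --commands '[[[0,0,-0.5],0,0.15],[[0,0,-0.45],0,0.15],[[0,0,0],0,0.15],[[0,0,0],0,-1],[[0,0,0],0,-1],[[0,0,0],0,-1],[[0,0,0],0,-1],[[0,0,0.4],0,-1],[[0,0,1],0,-1],[[0,0,1],0,-1],[[0,0,0.6],0,-1],[[0,0,0],0,-1]]'

```text
t: 10.75
eef_pos: [543.0, -222.3, 392.9]
tcp_rot: [3.135, 0.003, 1.477]
ft_force: [0.0, -0.6, -0.3]
opening: 0.434
grip_force: 30.0
```

Emit:
move_arm --commands '[[[0,0.5,0.3],0,-1],[[0,0.9,0.2],0,-1],[[-0.05,1,0],0,-1],[[-0.05,1,0],0,-1],[[-0.05,1,0],-0.5,-1],[[-0.05,1,0],-0.5,-1],[[-0.05,1,0],-0.45,-1],[[-0.05,1,0],0,-1],[[-0.05,1,0],0,-1],[[-0.05,1,0],0,-1],[[-0.05,1,0],0,-1],[[-0.05,1,0],0,-1],[[-0.05,1,0],0,-1],[[-0.05,1,0],0,-1],[[-0.05,1,0],0,-1],[[0,0.9,0],0,-1],[[0,0,0],0,-1]]'

```text
t: 12.17
eef_pos: [522.2, 240.9, 402.6]
tcp_rot: [-3.14, -0.0, 1.364]
ft_force: [-0.7, 0.3, 0.1]
opening: 0.432
grip_force: 30.0
```

```bash
python3 - <<'E'
from h import *
s=read_camera("side");t=read_camera("top");st=env.state();print(st["eef_pos"],st["tcp_rot"],st["opening"])
im=s["image"].copy()
for a in np.radians(np.arange(0,360,6)):
    for r,z,c in((60,90,(0,0,255)),(92,109,(255,0,255))):
        u=proj(s,[529.7+r*np.cos(a),266.7+r*np.sin(a),z]).round().astype(int); im[u[1],u[0]]=c
for r in(97,-97):
    u=proj(s,[529.7+r*np.cos(np.radians(78)),266.7+r*np.sin(np.radians(78)),130]).round().astype(int); im[u[1],u[0]]=(0,255,0)
cv2.imwrite("pics/crop6.png",cv2.resize(im[115:225,120:230,::-1],(600,600),interpolation=cv2.INTER_NEAREST))
E
```

```text
[522.56705586 237.94661781 402.55832805] [-3.14030576e+00  8.45893000e-04  1.36304938e+00] 0.4310807073607034
```

View pics/crop6.png

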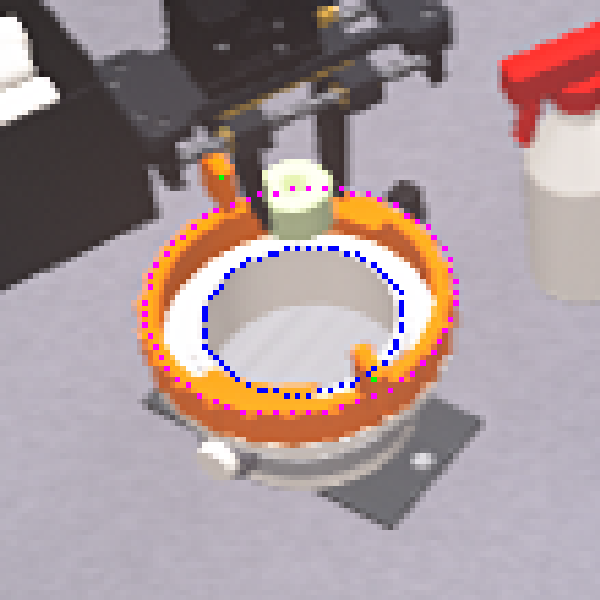

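The overlay matches the ring, bore and ears to within about 3 mm. I lower the tablet into the bore and release it.

Emit:
move_arm --commands '[[[0,0,-0.7],0,-1],[[0,0,-1],0,-1],[[0,0,-1],0,-1],[[0,0,-1],0,-1],[[0,0,-0.6],0,-1],[[0,0,-0.5],0,-1],[[0,0,-0.5],0,-1],[[0,0,-0.3],0,-1],[[0,0,0],0,-1]]'

```text
t: 13.02
eef_pos: [523.0, 235.9, 233.6]
tcp_rot: [-3.139, 0.002, 1.36]
ft_force: [-0.4, -0.4, -0.6]
opening: 0.431
grip_force: 30.0
```

Emit:
move_arm --commands '[[[0,0,0],0,0.02],[[0,0,0],0,0.02],[[0,0,0],0,0.02],[[0,0,0.6],0,0.02],[[0,0,1],0,0.02],[[0,0,1],0,0.02],[[0,0,1],0,0.02],[[0,0,1],0,0.02],[[0,0,1],0,0.15],[[0,-0.7,0.1],0,0.15],[[0,-1,0],0.5,0.15],[[0,-1,0],0.5,0.15],[[0,-1,0],0.45,0.15],[[0,-1,0],0,0.15],[[0,-1,0],0,0.15],[[0,-1,0],0,0.15],[[0,-1,0],0,0.15],[[0,-1,0],0,0.15],[[0,-1,0],0,0.15],[[0,-1,0],0,0.15]]'

```text
t: 14.68
eef_pos: [522.9, -85.7, 407.2]
tcp_rot: [3.14, 0.0, 1.477]
ft_force: [0.7, 0.3, 0.0]
opening: 0.576
grip_force: 0.0
```

```bash
python3 - <<'E'
from h import *
s=read_camera("side");t=read_camera("top");print(env.state()["eef_pos"],env.state()["tcp_rot"])
a=cv2.resize(t["image"][165:275,100:220,::-1],(436,400),interpolation=cv2.INTER_CUBIC)
b=cv2.resize(s["image"][140:220,130:220,::-1],(360,400),interpolation=cv2.INTER_CUBIC)
cv2.imwrite("pics/crop7.png",np.hstack([a,b]))
find(s,["tab0_center"],3); find(t,["tab0_center"],3)
E
```

```text
[523.1163952  -87.41197449 407.06629362] [3.13985087e+00 8.80678015e-04 1.47354644e+00]
15 tab0_center 0.54 [310.7 278.2] [ 538. -309.  109.]
15 tab0_center 0.39 [167.3 186. ] [466. 225. 109.]
16 tab0_center 0.72 [389.4 217.7] [ 541. -314.  109.]
```

View pics/crop7.png

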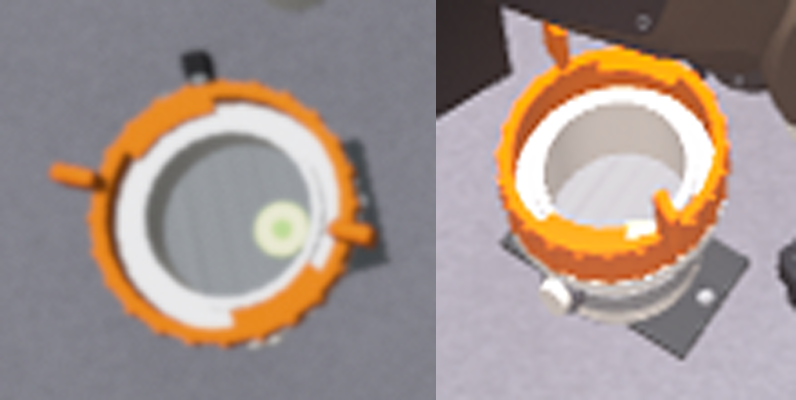

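The first tablet lies flat in the canister at crop (282,228). On to the second one.

Emit:
move_arm --commands '[[[0.07,-1,0],0,0.15],[[0.07,-1,0],0,0.15],[[0.07,-1,0],0,0.15],[[0.07,-1,0],0,0.15],[[0.07,-1,0],0,0.15],[[0.07,-1,0],0,0.15],[[0.07,-1,0],0,0.15],[[0,-0.47,-0.3],0,0.15],[[0,0,-0.9],0,0.15],[[0,0,-1],0,0.15],[[0,0,-0.6],0,0.15],[[0,0,-0.5],0,0.15],[[0,0,-0.4],0,0.15],[[0,0,0],0,0.15],[[0,0,0],0,-1],[[0,0,0],0,-1],[[0,0,0],0,-1],[[0,0,0],0,-1]]'

```text
t: 16.38
eef_pos: [538.2, -308.3, 296.4]
tcp_rot: [3.14, 0.001, 1.477]
ft_force: [0.7, 0.7, 3.0]
opening: 0.433
grip_force: 30.0
```

Emit:
move_arm --commands '[[[0,0,0.4],0,-1],[[0,0,1],0,-1],[[0,0,1],0,-1],[[0,0,0.8],0,-1],[[0,0,0.3],0,-1],[[0,0,0],0,-1]]'

```text
t: 16.88
eef_pos: [537.9, -308.3, 403.1]
tcp_rot: [3.138, 0.002, 1.477]
ft_force: [-0.4, -0.0, -0.5]
opening: 0.431
grip_force: 30.0
```

Emit:
move_arm --commands '[[[0,0.5,0],0,-1],[[0,1,0],0,-1],[[0,1,0],0,-1],[[0,1,0],0,-1],[[0,1,0],-0.5,-1],[[0,1,0],-0.5,-1],[[0,1,0],-0.45,-1],[[0,1,0],0,-1],[[0,1,0],0,-1],[[0,1,0],0,-1],[[0,1,0],0,-1],[[0,1,0],0,-1],[[0,1,0],0,-1],[[0,1,0],0,-1],[[0,1,0],0,-1],[[0,1,0],0,-1],[[0,1,0],0,-1],[[0,1,0],0,-1],[[0,1,0],0,-1],[[0,1,0],0,-1]]'

```text
t: 18.55
eef_pos: [537.0, 278.5, 398.3]
tcp_rot: [-3.139, 0.002, 1.361]
ft_force: [0.2, -0.1, -0.7]
opening: 0.435
grip_force: 30.0
```

Emit:
move_arm --commands '[[[0,0.55,0],0,-1],[[0,0,-0.7],0,-1],[[0,0,-1],0,-1],[[0,0,-0.8],0,-1],[[0,0,0],0,-1]]'

```text
t: 18.97
eef_pos: [536.4, 293.2, 319.3]
tcp_rot: [-3.133, 0.006, 1.361]
ft_force: [-0.3, -0.3, -1.3]
opening: 0.434
grip_force: 30.0
```

Emit:
move_arm --commands '[[[0,0,-0.9],0,-1],[[0,0,-0.8],0,-1],[[0,0,-0.6],0,-1],[[0,0,-0.6],0,-1],[[0,0,0],0,-1],[[0,0,0],0,-1]]'

```text
t: 19.47
eef_pos: [537.9, 293.3, 238.1]
tcp_rot: [-3.14, 0.001, 1.361]
ft_force: [1.1, -0.6, -0.5]
opening: 0.433
grip_force: 30.0
```

Emit:
move_arm --commands '[[[0,0,0],0,0.02],[[0,0,0],0,0.02],[[0,0,0],0,0.02],[[0,0,0.6],0,0.02],[[0,0,1],0,0.02],[[0,0,1],0,0.02],[[0,0,1],0,0.02],[[0,0,1],0,0.02],[[0,0,1],0,-1],[[0,-0.7,0.1],0,-1],[[0,-1,0],0.5,-1],[[0,-1,0],0.5,-1],[[0,-1,0],0.45,-1],[[0,-1,0],0,-1],[[0,-1,0],0,-1],[[0,-1,0],0,-1],[[0,-1,0],0,-1],[[0,-1,0],0,-1],[[0,-1,0],0,-1],[[-0.3,-1,0],0,-1]]'

```text
t: 21.13
eef_pos: [529.3, -29.4, 410.1]
tcp_rot: [3.139, 0.0, 1.477]
ft_force: [0.0, -0.7, -0.7]
opening: 0.005
grip_force: 0.0
```

```bash
python3 - <<'E'
from h import *
s=read_camera("side");t=read_camera("top");print(env.state()["eef_pos"],env.state()["tcp_rot"],env.state()["opening"])
a=cv2.resize(t["image"][165:275,100:220,::-1],(436,400),interpolation=cv2.INTER_CUBIC)
b=cv2.resize(s["image"][200:310,250:350,::-1],(364,400),interpolation=cv2.INTER_CUBIC)
cv2.imwrite("pics/crop8.png",np.hstack([a,b]))
E
```

```text
[528.18872224 -30.92154149 410.06081808] [3.14064034e+00 6.30531332e-04 1.47342986e+00] 0.004342595120868406
```

View pics/crop8.png

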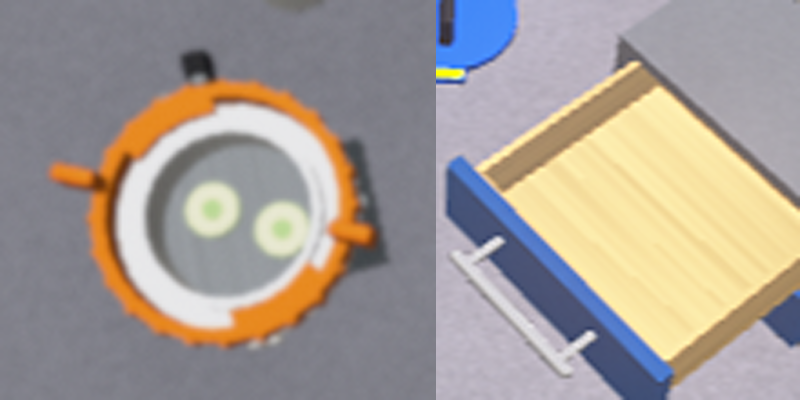

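Both tablets are in the canister and the drawer is empty. I close the drawer by pushing its handle with shut fingers.

Emit:
move_arm --commands '[[[-0.5,-0.84,0],0,-1],[[-0.5,-0.84,0],0,-1],[[-0.5,-0.84,0],0,-1],[[-0.5,-0.84,0],0,-1],[[-0.5,-0.84,0],0,-1],[[-0.5,-0.84,0],0,-1],[[-0.5,-0.84,0],0,-1],[[-0.5,-0.84,0],0,-1],[[-0.5,-0.84,0],0,-1],[[0,0,0],0,-1],[[0,0,-1],0,-1],[[0,0,-1],0,-1],[[0,0,-0.8],0,-1],[[0,0,-0.7],0,-1],[[0,0,0],0,-1],[[0,0,0],0,-1]]'

```text
t: 22.57
eef_pos: [394.5, -254.3, 304.4]
tcp_rot: [-3.141, -0.001, 1.477]
ft_force: [-0.4, 0.0, 0.3]
opening: 0.005
grip_force: 0.0
```

Emit:
move_arm --commands '[[[0.3,-0.03,0],0,-1],[[0.3,-0.03,0],0,-1],[[0.3,-0.03,0],0,-1],[[0.3,-0.03,0],0,-1],[[0.35,-0.03,0],0,-1],[[0.35,-0.03,0],0,-1],[[0.35,-0.03,0],0,-1],[[0.35,-0.03,0],0,-1],[[0.35,-0.03,0],0,-1],[[0.35,-0.03,0],0,-1],[[0.35,-0.03,0],0,-1],[[0.35,-0.03,0],0,-1],[[0.35,-0.03,0],0,-1],[[0.35,-0.03,0],0,-1],[[0.35,-0.03,0],0,-1],[[0.3,-0.03,0],0,-1],[[0.2,-0.02,0],0,-1],[[0.2,-0.02,0],0,-1],[[0,0,0],0,-1]]'

```text
t: 24.15
eef_pos: [567.5, -270.3, 304.2]
tcp_rot: [3.141, 0.0, 1.477]
ft_force: [-0.9, 0.8, -0.2]
opening: 0.003
grip_force: 0.0
```

Emit:
move_arm --commands '[[[0.1,-0.01,0],0,-1],[[0.1,-0.01,0],0,-1],[[0.1,-0.01,0],0,-1],[[0,0,0],0,-1]]'

```text
t: 24.48
eef_pos: [575.9, -271.3, 304.3]
tcp_rot: [3.141, 0.0, 1.477]
ft_force: [0.5, -0.5, 0.3]
opening: 0.008
grip_force: 0.0
```

Emit:
move_arm --commands '[[[0.1,-0.01,0],0,-1],[[0,0,0],0,-1]]'

```text
t: 24.65
eef_pos: [578.9, -271.6, 304.4]
tcp_rot: [3.141, 0.0, 1.477]
ft_force: [-0.1, -0.2, -0.7]
opening: 0.003
grip_force: 0.0
```

Emit:
move_arm --commands '[[[0.1,-0.01,0],0,-1],[[0.1,-0.01,0],0,-1],[[0,0,0],0,-1]]'

```text
t: 24.9
eef_pos: [583.9, -272.2, 304.3]
tcp_rot: [-3.137, -0.001, 1.477]
ft_force: [-11.9, -0.4, 6.3]
opening: 0.004
grip_force: 6.0
```

```bash
python3 - <<'E'
from h import *
s=read_camera("side");print(env.state()["eef_pos"],env.state()["ft_force"])
cv2.imwrite("pics/crop9.png",cv2.resize(s["image"][190:300,270:370,::-1],(500,550),interpolation=cv2.INTER_CUBIC))
E
```

```text
[ 583.79653065 -272.11004311  304.2632694 ] [-11.4487939    0.37700922   5.87382077]
```

View pics/crop9.png

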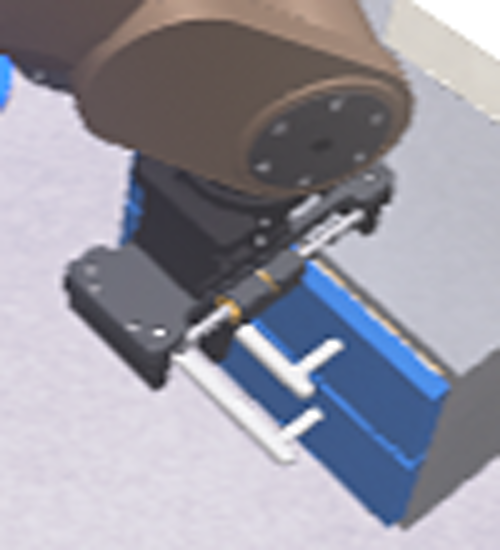

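Emit:
move_arm --commands '[[[0.1,-0.01,0],0,-1],[[0,0,0],0,-1],[[0,0,0],0,-1]]'

```text
t: 25.2
eef_pos: [585.1, -272.4, 304.3]
tcp_rot: [-3.131, -0.002, 1.477]
ft_force: [-27.4, 0.9, 14.8]
opening: 0.004
grip_force: 14.5
```

Emit:
move_arm --commands '[[[-0.5,0.05,0],0,-1],[[-0.5,0.05,0],0,-1],[[0,0,0.8],0,-1],[[0,0,1],0,0],[[0,0,1],0,0],[[0,0.6,0.6],0,0],[[-0.05,1,0],-0.5,0],[[-0.05,1,0],-0.5,0],[[-0.05,1,0],-0.45,0],[[-0.05,1,0],0,0],[[-0.05,1,0],0,0],[[-0.05,1,0],0,0],[[-0.1,1,0],0,0],[[-0.1,1,0],0,0],[[-0.1,1,0],0,0],[[-0.1,1,0],0,0],[[-0.1,1,0],0,0],[[-0.1,1,0],0,0],[[-0.1,1,0],0,0],[[-0.1,1,0],0,0]]'

```text
t: 26.87
eef_pos: [524.4, 170.2, 406.5]
tcp_rot: [3.141, -0.0, 1.361]
ft_force: [0.4, -0.6, 0.6]
opening: 0.498
grip_force: 0.0
```

```bash
python3 - <<'E'
from h import *
s=read_camera("side");t=read_camera("top");st=env.state();print(st["eef_pos"],st["tcp_rot"])
# drawer front top edge vs cabinet; ears by colour
for p in(t,s):
    find(p,["ring_ear0","cabinet_drawer0_handle","lid_grip"],4)
save(t,"t10"); 
im=s["image"][:,:,::-1]
cv2.imwrite("pics/crop10.png",np.hstack([cv2.resize(im[200:300,280:370],(396,440),interpolation=cv2.INTER_CUBIC),cv2.resize(im[130:230,130:220],(396,440),interpolation=cv2.INTER_CUBIC)]))
c=np.array([529.7,266.7]); th=np.radians(np.linspace(-102,-36,16)); P=c+97*np.c_[np.cos(th),np.sin(th)]
print((np.diff(P,axis=0)/30).round(2).tolist(),P[0],P[-1])
E
```

```text
[524.08382162 171.90087525 406.43531578] [ 3.14105236e+00 -8.80818046e-04  1.36412823e+00]
21 cabinet_drawer0_handle 0.73 [373.  180.3] [ 634. -272.  132.]
21 lid_grip 0.83 [252.7 179.6] [659.  35.  42.]
20 ring_ear0 0.85 [169.2 188.3] [455. 198. 130.]
20 ring_ear0 0.19 [181.  180.6] [502. 197. 130.]
20 cabinet_drawer0_handle 0.57 [322.5 247.9] [ 624. -275.  132.]
20 lid_grip 0.82 [250.8 201.3] [652.  35.  42.]
[[0.24, -0.04], [0.25, -0.02], [0.25, -0.0], [0.25, 0.01], [0.25, 0.03], [0.24, 0.05], [0.24, 0.07], [0.23, 0.09], [0.22, 0.11], [0.22, 0.12], [0.21, 0.14], [0.19, 0.15], [0.18, 0.17], [0.17, 0.18], [0.15, 0.2]] [509.53256599 171.81968273] [608.17464845 209.68483053]
```

View pics/crop10.png

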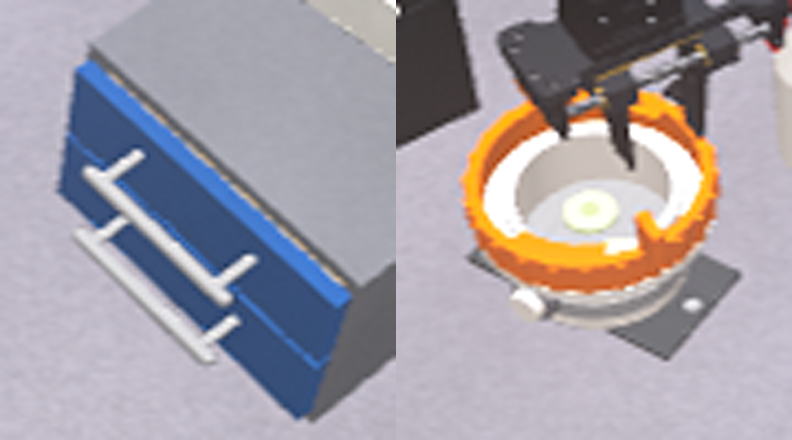

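The drawer is flush shut. I lower onto ear1 and grip it.

Emit:
move_arm --commands '[[[-0.5,0,0],0,0],[[0,0,-0.8],0,0],[[0,0,-1],0,0],[[0,0,-0.8],0,0],[[0,0,-0.5],0,0],[[0,0,-0.27],0,0],[[0,0,0],0,0],[[0,0,0],0,-0.5],[[0,0,0],0,-1],[[0,0,0],0,-1],[[0,0,0],0,-1],[[0,0,0],0,-1],[[0,0,0],0,-1]]'

```text
t: 28.35
eef_pos: [509.5, 168.7, 305.5]
tcp_rot: [3.141, -0.0, 1.361]
ft_force: [-3.0, -0.1, 2.0]
opening: 0.134
grip_force: 1.5
```

Emit:
move_arm --commands '[[[0,0,0],0,-1],[[0.24,-0.04,0],0.96,-1],[[0.25,-0.02,0],0.96,-1],[[0.25,0,0],0.96,-1],[[0.25,0.01,0],0.96,-1],[[0.25,0.03,0],0.96,-1],[[0.24,0.05,0],0.96,-1],[[0,0,0],0,-1]]'

```text
t: 29.02
eef_pos: [554.8, 170.0, 305.5]
tcp_rot: [3.14, -0.0, 1.826]
ft_force: [-0.6, 2.1, 7.3]
opening: 0.125
grip_force: 30.0
```

Emit:
move_arm --commands '[[[0.24,0.07,0],0.96,-1],[[0.23,0.09,0],0.96,-1],[[0.22,0.11,0],0.96,-1],[[0.22,0.12,0],0.96,-1],[[0.21,0.14,0],0.96,-1],[[0.19,0.15,0],0.96,-1],[[0.18,0.17,0],0.96,-1],[[0.17,0.18,0],0.96,-1],[[0.15,0.2,0],0.96,-1],[[0,0,0],0,-1],[[0,0,0],0,-1]]'

```text
t: 29.93
eef_pos: [609.1, 206.9, 305.6]
tcp_rot: [3.138, 0.002, 2.511]
ft_force: [7.1, 3.0, 0.1]
opening: 0.125
grip_force: 30.2
```

Emit:
move_arm --commands '[[[0,0,0],0,-0.3],[[0,0,0],0,0],[[0,0,0],0,0],[[0,0,0.5],0,0],[[0,0,1],0,0],[[0,0,1],0,0],[[0,0,0.8],0,0],[[-0.5,0.5,0],-1,0],[[-0.5,0.5,0],-1,0],[[-0.5,0.5,0],-1,0],[[0,0,0],-1,0],[[0,0,0],-1,0],[[0,0,0],-1,0],[[0,0,0],-1,0],[[0,0,0],-1,0],[[0,0,0],-1,0],[[0,0,0],-1,0],[[0,0,0],-1,0],[[0,0,0],-1,0]]'

```text
t: 31.52
eef_pos: [563.0, 251.3, 404.0]
tcp_rot: [-3.141, 0.0, 1.548]
ft_force: [-0.4, -0.6, 0.4]
opening: 0.498
grip_force: 0.0
```

```bash
cat > lid.py <<'E'
from h import *
t=read_camera("top");s=read_camera("side");st=env.state();print(np.round(st["eef_pos"],1),np.round(st["tcp_rot"],3))
W=[]
for p,(x0,x1,y0,y1) in((t,(215,300,130,230)),(s,(215,295,150,250))):
    hsv=cv2.cvtColor(p["image"],cv2.COLOR_RGB2HSV); k=np.zeros((384,512),np.uint8);k[y0:y1,x0:x1]=1
    mb=((hsv[:,:,0]>100)&(hsv[:,:,0]<125)&(hsv[:,:,1]>170)).astype(np.uint8)*k
    cn=max(cv2.findContours(mb,0,1)[0],key=cv2.contourArea); E=cv2.fitEllipse(cv2.convexHull(cn)); print("lid",np.round(E[1],1),at_z(p,E[0],20).round(1))
    my=((hsv[:,:,0]>22)&(hsv[:,:,0]<35)&(hsv[:,:,1]>130)).astype(np.uint8)*k
    n,l,q,ce=cv2.connectedComponentsWithStats(my); v=[at_z(p,ce[i],20) for i in range(1,n) if q[i,4]>5]
    print("yel",np.round(v,1).tolist())
    if len(v)==2: d=v[1]-v[0]; print("mid",(v[0]+v[1])/2,"ang",np.degrees(np.arctan2(d[1],d[0])),"len",np.linalg.norm(d))
    find(p,["lid_grip"],1)
E
python3 lid.py; python3 - <<'E'
from h import *
t=read_camera("top")
im=t["image"]; cv2.imwrite("pics/crop11.png",cv2.resize(im[140:270,100:300,::-1],(800,520),interpolation=cv2.INTER_CUBIC))
E
```

```text
[563.1 251.3 404. ] [-3.141  0.     1.551]
lid [42.8 43.9] [664.6  38.8  20. ]
yel [[717.3, 87.8, 20.0], [614.9, -9.8, 20.0]]
mid [666.11593217  39.00541242  20.        ] ang -136.38945242944735 len 141.44425041860572
22 lid_grip 0.62 [252.7 178.8] [661.  35.  42.]
lid [30.5 37.6] [660.9  36.4  20. ]
yel [[715.4, 89.4, 20.0], [614.1, -8.4, 20.0]]
mid [664.7561617  40.4600422  20.       ] ang -136.00610724028448 len 140.78582411200313
23 lid_grip 0.76 [253. 203.] [652.  25.  42.]
```

View pics/crop11.png

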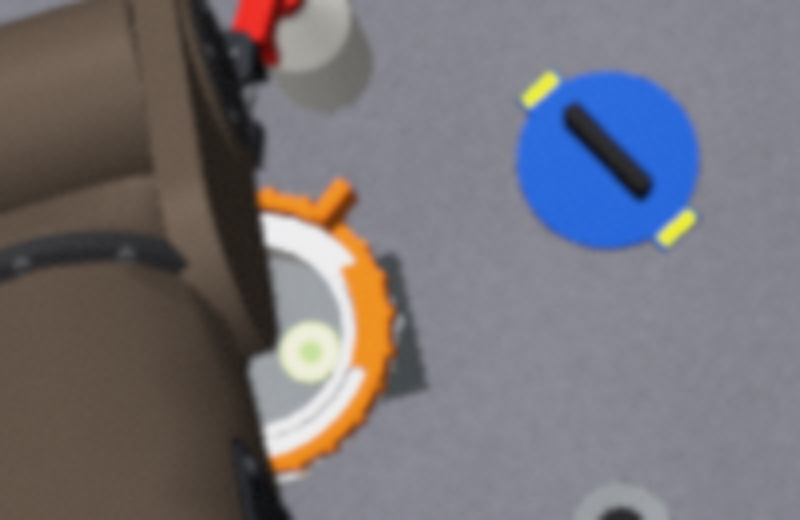

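The lid is unmoved at (665.5,39.5), with its tab axis at 43.8°. The ring is open. I fetch the lid.

Emit:
move_arm --commands '[[[0.4,-0.8,0],-1,0],[[0.5,-1,0],-1,0],[[0.5,-1,0],-1,0],[[0.5,-1,0],-1,0],[[0.5,-1,0],-1,0],[[0.5,-1,0],-1,0],[[0.5,-1,0],-1,0],[[0.01,-0.26,0],-1,0],[[0,0,-0.7],-1,0],[[0,0,-1],-0.8,0],[[0,0,-1],0,0],[[0,0,-1],0,0],[[0,0,-0.6],0,0],[[0,0,0],0,0],[[0,0,0],0,0]]'

```text
t: 33.02
eef_pos: [665.7, 39.6, 274.8]
tcp_rot: [-3.141, 0.001, 0.77]
ft_force: [-0.2, 0.5, 0.9]
opening: 0.498
grip_force: 0.0
```

```bash
python3 lid.py
```

```text
[665.9  39.6 276.7] [ 3.14e+00 -1.00e-03  7.70e-01]Traceback (most recent call last):
  File "lid.py", line 7, in <module>
    cn=max(cv2.findContours(mb,0,1)[0],key=cv2.contourArea); E=cv2.fitEllipse(cv2.convexHull(cn)); print("lid",np.round(E[1],1),at_z(p,E[0],20).round(1))
ValueError: max() iterable argument is empty
```

Emit:
move_arm --commands '[[[0,0,-0.8],0,0],[[0,0,-0.7],0,0],[[0,0,-0.5],0,0],[[0,0,0],0,0],[[0,0,0],0,-0.4],[[0,0,0],0,-1],[[0,0,0],0,-1],[[0,0,0],0,-1],[[0,0,0],0,-1],[[0,0,0],0,-1]]'

```text
t: 33.95
eef_pos: [665.7, 39.6, 215.8]
tcp_rot: [3.141, -0.001, 0.769]
ft_force: [-1.8, 1.9, 4.0]
opening: 0.144
grip_force: 30.0
```

Emit:
move_arm --commands '[[[0,0,0.3],0,-1],[[0,0,0.8],0,-1],[[0,0,1],0,-1],[[0,0,1],0,-1],[[0,0,1],0,-1],[[0,0,1],0,-1],[[0,0,1],0,-1],[[-0.2,0.4,0.1],0,-1],[[-0.5,0.84,0],-1,-1],[[-0.5,0.84,0],-1,-1],[[-0.5,0.84,0],-1,-1],[[-0.5,0.84,0],-1,-1],[[-0.5,0.84,0],-1,-1],[[-0.5,0.84,0],-1,-1],[[-0.5,0.84,0],-0.15,-1],[[-0.5,0.84,0],0,-1],[[-0.3,0.45,0],0,-1],[[0,0,0],0,-1],[[0,0,0],0,-1]]'

```text
t: 35.53
eef_pos: [529.7, 267.5, 400.8]
tcp_rot: [3.141, 0.001, 0.279]
ft_force: [-1.0, 0.2, -2.8]
opening: 0.146
grip_force: 30.0
```

```bash
python3 - <<'E'
from h import *
s=read_camera("side");st=env.state();print(st["eef_pos"],st["tcp_rot"],st["opening"])
hsv=cv2.cvtColor(s["image"],cv2.COLOR_RGB2HSV)
zd=st["eef_pos"][2]-173.8-22
my=((hsv[:,:,0]>22)&(hsv[:,:,0]<35)&(hsv[:,:,1]>130)).astype(np.uint8); my[:90]=0;my[260:]=0;my[:,:110]=0;my[:,280:]=0
n,l,q,ce=cv2.connectedComponentsWithStats(my)
for i in range(1,n):
    if q[i,4]>4: print(q[i],at_z(s,ce[i],zd).round(1))
mb=((hsv[:,:,0]>100)&(hsv[:,:,0]<125)&(hsv[:,:,1]>170)).astype(np.uint8); mb[:90]=0;mb[260:]=0;mb[:,:110]=0;mb[:,260:]=0
cn=max(cv2.findContours(mb,0,1)[0],key=cv2.contourArea);print(cv2.boundingRect(cn),cv2.contourArea(cn))
x,y,z=st["eef_pos"]
b=[proj(s,[x+65*np.cos(a),y+65*np.sin(a),zd]) for a in np.arange(0,6.3,.1)]; print(np.min(b,0),np.max(b,0))
print("union",at_z(s,(160.3,199.3),46), np.degrees(np.arctan2(*(at_z(s,(160.3,199.3),46)[:2]-[529.7,266.7])[::-1])))
im=s["image"].copy()
cv2.imwrite("pics/crop12.png",cv2.resize(im[100:230,110:240,::-1],(600,600),interpolation=cv2.INTER_NEAREST))
E
```

```text
[530.26223412 266.84380123 400.78414913] [3.14127094e+00 7.97138707e-04 2.77673945e-01] 0.14316245523151047
[153 160   9   5  21] [459.2 249.6 205. ]
(150, 137, 41, 28) 564.0
[150.45390906 133.34556379] [192.5065116  162.80810101]
union [443.43304558 243.92275412  46.        ] -165.2096025746801
```

The lid is held, its axis agreeing with the pot's at about 15°. I lower it.

Emit:
move_arm --commands '[[[0,0,-0.7],0,-1],[[0,0,-0.9],0,-1],[[0,0,-0.7],0,-1],[[0,0,-0.4],0,-1],[[0,0,-0.3],0,-1],[[0,0,-0.2],0,-1],[[0,0,0],0,-1]]'

```text
t: 36.17
eef_pos: [530.8, 266.2, 304.2]
tcp_rot: [3.141, 0.001, 0.276]
ft_force: [0.2, 0.3, -3.0]
opening: 0.148
grip_force: 30.0
```

Emit:
move_arm --commands '[[[0,0,-0.1],0,-1],[[0,0,-0.1],0,-1],[[0,0,0],0,-1]]'

```text
t: 36.42
eef_pos: [530.6, 266.6, 299.3]
tcp_rot: [3.142, -0.0, 0.277]
ft_force: [-0.5, -0.0, -3.9]
opening: 0.145
grip_force: 30.0
```

Emit:
move_arm --commands '[[[0,0,-0.1],0,-1],[[0,0,-0.08],0,-1],[[0,0,0],0,-1]]'

```text
t: 36.67
eef_pos: [530.6, 266.8, 293.8]
tcp_rot: [3.142, -0.0, 0.277]
ft_force: [0.2, 0.7, -3.2]
opening: 0.146
grip_force: 30.0
```

Emit:
move_arm --commands '[[[0,0,-0.07],0,-1],[[0,0,0],0,-1],[[0,0,0],0,-1]]'

```text
t: 36.92
eef_pos: [530.4, 266.7, 293.7]
tcp_rot: [3.142, -0.002, 0.277]
ft_force: [-5.5, -3.0, 18.8]
opening: 0.144
grip_force: 30.0
```

Emit:
move_arm --commands '[[[0,0,0],0,-0.5],[[0,0,0],0,-0.1],[[0,0,0],0,0],[[0,0,0.5],0,0],[[0,0,1],0,0],[[0,0,1],0,0],[[0,0,1],0,0],[[0,0,0.2],1,0],[[0,0,0],1,0],[[0,0,0],1,0],[[0,0,0],1,0],[[0.5,-0.4,0],1,0],[[0.5,-0.4,0],1,0],[[0.5,-0.4,0],1,0],[[0.5,-0.4,0],1,0],[[0.5,-0.4,0],1,0],[[0.1,0,0],1,0],[[0,0,0],1,0],[[0,0,0],1,0],[[0,0,0],1,0]]'

```text
t: 38.58
eef_pos: [608.8, 206.6, 402.3]
tcp_rot: [-3.141, 0.0, 1.32]
ft_force: [-1.3, 0.9, -0.1]
opening: 0.496
grip_force: 0.0
```

Emit:
move_arm --commands '[[[0,0,0],1,0],[[0,0,0],1,0],[[0,0,0],1,0],[[0,0,0],1,0],[[0,0,0],1,0],[[0,0,0],1,0],[[0,0,0],1,0],[[0,0,0],1,0],[[0,0,0],1,0],[[0,0,0],1,0],[[0,0,0],1,0],[[0,0,0],1,0],[[0,0,0],1,0],[[0,0,0],1,0],[[0,0,0],0.9,0],[[0,0,0],0,0]]'

```text
t: 39.92
eef_pos: [608.6, 206.7, 402.4]
tcp_rot: [-3.141, -0.0, 2.512]
ft_force: [-0.7, 1.0, -0.3]
opening: 0.504
grip_force: 0.0
```

```bash
python3 - <<'E'
from h import *
s=read_camera("side");t=read_camera("top");st=env.state();print(st["eef_pos"],st["tcp_rot"],st["opening"])
for p in (s,t):
  hsv=cv2.cvtColor(p["image"],cv2.COLOR_RGB2HSV)
  my=((hsv[:,:,0]>22)&(hsv[:,:,0]<35)&(hsv[:,:,1]>130)).astype(np.uint8); my[:140]=0;my[260:]=0;my[:,:110]=0;my[:,230:]=0
  n,l,q,ce=cv2.connectedComponentsWithStats(my)
  for i in range(1,n):
    if q[i,4]>4: print(q[i],at_z(p,ce[i],98).round(1))
im=s["image"][:,:,::-1]
a=cv2.resize(im[130:230,130:230],(400,400),interpolation=cv2.INTER_CUBIC); b=cv2.resize(t["image"][170:270,105:205,::-1],(400,400),interpolation=cv2.INTER_CUBIC)
cv2.imwrite("pics/crop13.png",np.hstack([a,b]))
c=np.array([529.7,266.7]); th=np.radians(np.linspace(-36,-122,20)); P=c+98*np.c_[np.cos(th),np.sin(th)]
print((np.diff(P,axis=0)/30).round(2).tolist(),P[0],P[-1],(86/19)/np.degrees(.08))
E
```

```text
[608.60013215 206.7615339  402.46544892] [-3.14153277e+00 -1.69829016e-04  2.50634186e+00] 0.4965764363732059
[182 156   9   4  18] [595.6 288.   98. ]
[158 183   8   5  19] [460.  248.5  98. ]
[[-0.16, -0.2], [-0.18, -0.19], [-0.19, -0.17], [-0.2, -0.16], [-0.21, -0.14], [-0.23, -0.13], [-0.23, -0.11], [-0.24, -0.09], [-0.25, -0.07], [-0.25, -0.05], [-0.26, -0.03], [-0.26, -0.01], [-0.26, 0.01], [-0.26, 0.03], [-0.25, 0.05], [-0.25, 0.07], [-0.24, 0.09], [-0.23, 0.11], [-0.22, 0.13]] [608.98366545 209.09704528] [477.76791211 183.59128658] 0.9874889188915285
```

View pics/crop13.png

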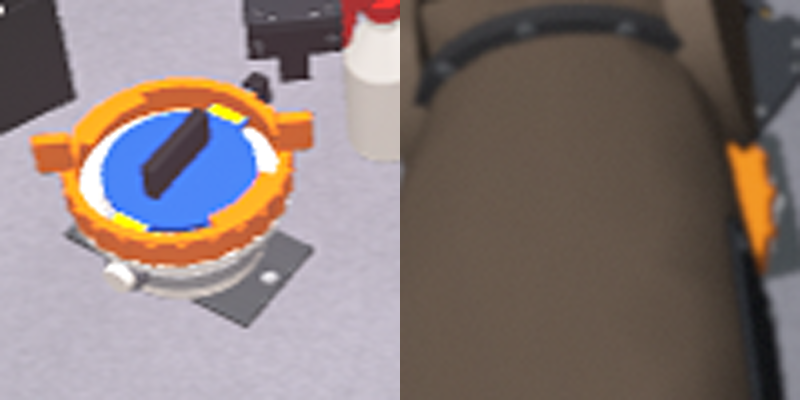

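The lid is seated level, its tabs in the gaps on a 16° axis centred at (528,268). I lower to ear1, grip it and turn clockwise.

Emit:
move_arm --commands '[[[0,0,-0.8],0,0],[[0,0,-1],0,0],[[0,0,-0.8],0,0],[[0,0,-0.4],0,0],[[0,0,-0.24],0,0],[[0,0,0],0,0],[[0,0,0],0,-0.5],[[0,0,0],0,-1],[[0,0,0],0,-1],[[0,0,0],0,-1],[[0,0,0],0,-1],[[0,0,0],0,-1]]'

```text
t: 41.02
eef_pos: [608.6, 206.7, 305.9]
tcp_rot: [3.141, 0.001, 2.509]
ft_force: [1.0, 0.3, 0.3]
opening: 0.135
grip_force: 0.7
```

Emit:
move_arm --commands '[[[-0.16,-0.2,0],-0.99,-1],[[-0.18,-0.19,0],-0.99,-1],[[-0.19,-0.17,0],-0.99,-1],[[-0.2,-0.16,0],-0.99,-1],[[-0.21,-0.14,0],-0.99,-1],[[-0.23,-0.13,0],-0.99,-1],[[-0.23,-0.11,0],-0.99,-1],[[-0.24,-0.09,0],-0.99,-1],[[-0.25,-0.07,0],-0.99,-1],[[0,0,0],0,-1]]'

```text
t: 41.85
eef_pos: [550.7, 169.4, 305.9]
tcp_rot: [3.142, -0.001, 1.791]
ft_force: [-1.0, 7.9, -1.9]
opening: 0.122
grip_force: 30.0
```

Emit:
move_arm --commands '[[[-0.25,-0.05,0],-0.99,-1],[[-0.26,-0.03,0],-0.99,-1],[[-0.26,-0.01,0],-0.99,-1],[[-0.26,0.01,0],-0.99,-1],[[-0.26,0.03,0],-0.99,-1],[[-0.25,0.05,0],-0.99,-1],[[-0.25,0.07,0],-0.99,-1],[[0,0,0],0,-1]]'

```text
t: 42.52
eef_pos: [497.0, 172.2, 305.8]
tcp_rot: [-3.141, -0.001, 1.238]
ft_force: [-2.0, 10.1, 0.3]
opening: 0.124
grip_force: 30.1
```

Emit:
move_arm --commands '[[[-0.24,0.09,0],-0.99,-1],[[0,0,0],0,-1],[[0,0,0],0,-1]]'

```text
t: 42.77
eef_pos: [490.5, 174.6, 305.8]
tcp_rot: [-3.142, -0.001, 1.163]
ft_force: [-2.7, 9.4, 0.5]
opening: 0.126
grip_force: 30.1
```

Emit:
move_arm --commands '[[[-0.23,0.11,0],-0.99,-1],[[0,0,0],0,-1],[[0,0,0],0,-1]]'

```text
t: 43.02
eef_pos: [483.5, 177.9, 305.8]
tcp_rot: [-3.141, -0.001, 1.084]
ft_force: [-4.3, 8.3, 2.8]
opening: 0.124
grip_force: 30.0
```

Emit:
move_arm --commands '[[[-0.13,0.07,0],-0.5,-1],[[0,0,0],0,-1],[[0,0,0],0,-1]]'

```text
t: 43.27
eef_pos: [479.3, 180.1, 305.7]
tcp_rot: [-3.139, -0.0, 1.043]
ft_force: [-7.6, 13.2, 3.7]
opening: 0.123
grip_force: 30.0
```

Emit:
move_arm --commands '[[[-0.1,0.06,0],-0.4,-1],[[0,0,0],0,-1],[[0,0,0],0,-1]]'

```text
t: 43.52
eef_pos: [477.3, 181.3, 305.8]
tcp_rot: [3.141, -0.001, 1.013]
ft_force: [1.1, 4.7, 1.7]
opening: 0.129
grip_force: 30.1
```

Emit:
move_arm --commands '[[[-0.1,0.06,0],-0.4,-1],[[0,0,0],0,-1],[[0,0,0],0,-1]]'

```text
t: 43.77
eef_pos: [476.2, 181.9, 306.0]
tcp_rot: [3.135, -0.003, 0.981]
ft_force: [17.0, -9.0, -4.9]
opening: 0.13
grip_force: 30.3
```

Firm counter-force at the stop, so the ring is locked. I release, retreat and check.

Emit:
move_arm --commands '[[[0,0,0],0,-0.4],[[0,0,0],0,0],[[0,0,0],0,0],[[0,0,0.5],0,0],[[0,0,1],0,0],[[0,0,1],0,0],[[0,0,1],0,0],[[0,-1,0],0,0],[[0,-1,0],0,0],[[0,-1,0],0,0],[[0,-1,0],0,0],[[0,-1,0],0,0],[[0,-1,0],0,0],[[0,-1,0],0,0],[[0,-1,0],0,0],[[0,-1,0],0,0],[[0,0,0],0,0]]'

```text
t: 45.18
eef_pos: [474.0, -90.9, 410.4]
tcp_rot: [3.142, 0.001, 0.977]
ft_force: [0.5, 0.1, 0.2]
opening: 0.501
grip_force: 0.0
```

```bash
python3 - <<'E'
from h import *
p=read_camera("top");s=read_camera("side");c=np.array([529.2,267.2])
hsv=cv2.cvtColor(p["image"],cv2.COLOR_RGB2HSV)
m=((hsv[:,:,0]<20)&(hsv[:,:,1]>150)&(hsv[:,:,2]>90)); m[:,:100]=0;m[:,215:]=0;m[:170]=0;m[275:]=0
ys,xs=np.nonzero(m); d=np.array([at_z(p,(x,y),109)[:2] for x,y in zip(xs,ys)])-c; r=np.linalg.norm(d,axis=1); a=np.degrees(np.arctan2(d[:,1],d[:,0]))
e=a[r>103]; print("ears",len(d),np.median(e[e>0]),np.median(e[e<0]))
i=np.sort(a[r<77]); print("lugs",i[i>0].round(0)[[0,-1]],np.median(i[(i>-60)&(i<90)]),np.median(i[i<-90]),len(i))
hs=cv2.cvtColor(s["image"],cv2.COLOR_RGB2HSV)
for q,h in((p,hsv),(s,hs)):
    my=((h[:,:,0]>22)&(h[:,:,0]<35)&(h[:,:,1]>130)); print("yellow left",my[140:260,110:230].sum())
    print("blue", ((h[:,:,0]>100)&(h[:,:,0]<125)&(h[:,:,1]>170))[140:260,110:230].sum())
    find(q,["cabinet_drawer0_handle","cement_can_center","sprayer_center","lid_grip"],1,{"lid_grip":120})
print(env.state()["eef_pos"],env.state()["t"])
E
```

```text
ears 1273 58.85728749129183 -121.24024412310546
lugs [  1. 179.] 15.398023272748015 -161.3207801619268 116
yellow left 21
blue 1617
30 cabinet_drawer0_handle 0.86 [372.6 182.3] [ 628. -270.  132.]
30 cement_can_center 0.96 [254.5 274.3] [401.  30.  50.]
30 sprayer_center 0.65 [175.4 150.6] [731. 245.  80.]
30 lid_grip 0.64 [162.6 222.9] [527. 261. 120.]
yellow left 15
blue 565
31 cabinet_drawer0_handle 0.72 [323.6 245.6] [ 632. -273.  132.]
31 cement_can_center 0.82 [194.8 249. ] [396.  17.  50.]
31 lid_grip 0.65 [170.5 172.9] [504. 253. 120.]
[474.17749978 -86.65487172 410.50230629] 45.6833
```

```bash
python3 -c "
from cell import env; print(env.job_done())"
```

```text
the job is handed in; nothing more can be done
None
```

The job is handed in, and my last checks show it done: both tablets are in the canister, the drawer is shut against its stop, the lid is seated, the ring is at its locked stop, and the can and spray bottle were left alone. The hand-in gave no verdict.

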